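# Stow the palette in the sketch box

## Task

Pack the palette away in the wooden sketch box: swing the lid up by the dark pull on its front edge until it leans back on its stop, without letting it slam, and leave it open for the brushes. Tip the palette, paint side up and hand slot towards the front of the box, tuck its back edge under the dark retaining lip at the back of the well, lower it level until it lies flat on its cleats, and let go. Leave the other things on the table where they are.

Things in the scene. Friction and masses are not known exactly. Their poses are not given: they have to be found in the camera images.
- box: Wooden sketch box fixed on the table, 190 deep (x) x 218 wide (y) x 75 high without its lid; walls 9 mm front and back, 10 at the sides; origin under its centre, +x to the hinged back, -x to the front, z up. Inside, from the front: brush trough (x -86 to -52 mm), divider (-52 to -44), palette well (-44 to 86, 198 wide in y). Paint tubes (tops at z 29 mm) and brushes (17) inside belong to it.
- box_notch (a point): Middle of the divider's top in its finger notch, at (-48, 0, 44) mm in the box frame. The divider is 8 thick and 64 mm high above the table at both ends, cut down to 44 over its middle 78 mm of width, so that a finger on the palette's front edge has room when the palette is laid in.
- box_seat (a point): Where the centre of the palette's underside lies when home: mid-well at cleat height, (21, 0, 54) mm in the box frame, axes as the box. Cleats 10 mm wide along both sides of the well and 6 mm wide beside the notch carry the palette, tops at z 54 mm. It has 3 mm of play each way in x and 4 mm in y.
- box_lip (a point): Middle of the lower front edge of the retaining lip, at (74, 0, 67) mm in the box frame. The lip is a dark wooden strip along the whole back wall of the well (x = 74 to 86 mm), overhanging it by 12 mm, underside 67 and top 75 mm above the table; 13 mm between it and the cleats. The palette goes in only tipped, back edge down.
- lid (a joint): Lid angle in rad: 0 shut, 1.72 (just past upright, leaning back) on its stop. The lid is a 12 mm board, 192 deep x 218 wide, about 0.3 kg, hinged on the box's top back edge with slight drag; let go before it is past upright (about 1.57) it falls shut; past that it leans back and stays on its stop by its weight.
- lid_hinge (a point): Middle of the hinge axis, at (95, 0, 75) mm in the box frame; turns with the lid. The hinge axis is the box's y; the lid turns about +y as it opens.
- lid_pull (a point): Where to take the lid's pull: a dark wooden block in the middle of the lid's front edge, 40 wide (y) x 14 thick, standing 32 mm out from the edge; this point lies in mid-block, 20 mm out from the edge (212 mm in front of and 6 mm above the hinge axis when shut). Its sides can be pinched along y from above, and it pivots between the fingers as the lid swings. Axes turn with the lid.
- palette: Plywood palette with dried paint dabs, 124 (x) x 190 (y) x 8 mm thick, about 0.14 kg, lying on the table paint side up; origin at the centre of its underside, z up through the painted face. A hand slot 36 (x) x 60 (y) mm goes through it, centred at x = -22 mm, leaving a bridge 22 mm wide between slot and front edge (x = -62 to -40 mm).
- palette_bridge (a point): Middle of the top of the bridge in front of the palette's hand slot, at (-51, 0, 8) mm in the palette frame: a place to pinch it along x, one finger in the slot.
- palette_back (a point): Middle of the palette's back edge face, at (62, 0, 4) mm in the palette frame: the edge that goes under the lip.
- sketchbook: Closed teal sketchbook, 152 x 202 x 16 mm, flat on the table; origin under its centre. Leave alone.
- tape: Roll of white paper tape standing on its flat side, 96 mm across, 50 high; origin under its centre. Leave alone.
- marker: Black marker pen with a blue cap lying down, 120 long, 14 thick; origin on the table below its middle, along its x. Leave alone.
- water_jar: Glass jar with bluish content and a steel lid, 76 mm across, 115 high; origin under its centre. Leave alone.
- watercolours: Flat watercolour tin with six coloured pans, 70 x 150 x 14 mm; origin under its centre. Leave alone.
- brush_tin: Green tin full of brushes, 80 mm across, 150 high, brushes up to about 285; origin under its centre. Leave alone.
- medium_bottle: Yellow bottle with a black cap, 68 mm across, 150 high; origin under its centre. Leave alone.
Not all that is in view belongs to the job. Of the things that look like the palette, take the one that is farthest from the robot's base at the start.

How it is judged:
By the outcome, as a careful person would: the job done as asked, in the order asked, and still so for the second after the job is handed in, with the robot touching nothing.
It also fails if it takes over 58 s, if anything falls off the work surface, if the arm or the gripper's body presses on something with over 40 N, if the wrist force passes 120 N, or if a joint passes its speed limit or range.

## Robot

A 7-joint arm with a two-finger parallel gripper is mounted at the origin on the work surface. World frame = base frame: x ahead of the robot, y to its left, z up, the work surface at z = 0. Lengths are in mm, angles in degrees, forces in N, time in s.
With the tool pointing down it reaches from about 425 to 875 mm from the base axis. Payload 8.4 kg.
Tool frame: the origin (TCP) lies on the centre line of the jaws, within the pads' length; the fingertips stand 14 mm ahead of it and the grasp point (between the pads) lies 5 mm behind it (nose_length is the distance from the TCP to the fingertips, in mm); z points along the fingers, y is the line along which they close (so a half turn about z gives the same grasp; the last joint's range is limited). The gripper opens to 85 mm and grips with 20 to 120 N. Pads are 22 mm wide; open, the fingers measure 114 mm over their backs; the gripper's body (76 mm by 85 mm) begins 54 mm behind the grasp point. The pads swing forward as they close: fully open they stand 13 mm farther back than shut.
Start: joints at [-5.684, 19.091, 2.286, 83.961, -0.768, 76.965, -3.352], TCP at [649.973, -0.013, 245.308] pointing down, gripper open.
Joint ranges: [-147.57, 147.57], [-21.85, 119.76], [-74.77, 79.35], [14.55, 137.4], [-85.83, 265.84], [4.83, 119.75], [-152.11, 152.11]. Speed limits (degrees/s): [127.2, 127.2, 159.86, 159.86, 180, 180, 180].

## Interface

Orientations are given as a 3x3 rotation matrix whose columns are the frame's x, y, z axes.
In Python, from plant import sense, capture, hand_in, recognise, nose_length gives the robot as it stands.
- The arm moves only by the tool apply_moves, never from a script. Its argument "steps" is a list of rows, each an object with "hand": the closure, from -1 (fully open) to 1 (shut); "xyz": the shift along the tool's x, y, z in mm, a list of three; "delta_rot": the turn, a rotation vector about the tool's x, y, z in rad, a list of three. In form: [{"hand": hand, "xyz": [x, y, z], "delta_rot": [wx, wy, wz]}, ...]. A call has 1 to 20 rows; each row is the pose to reach, as a shift and turn from the pose commanded when the call began, along the tool's axes at that moment; what a row does not reach only later rows make up. A row lasts 1/12 s, in which the tool goes at most 41.7 mm and 7.16 degrees, less where a joint would pass 70% of its speed; a pose out of reach is approached as far as the arm can. A call with a gripper value outside its range is refused whole. The fingers move at their own pace and stop on an object; the grip force is fixed at half the most. Time passes only in rows, so rows that repeat a pose let the fingers close. It gives the time, the measured TCP pose, the force, the opening and the grip force at its end, in the units of the state.
- sense(): the state, without advancing time (a new reading comes with each control period).
- capture(name): name is "scene" or "side" or "wrist"; returns a dict with "image" (480x640x3 uint8, blue, green, red), "camera_matrix" (3x3 intrinsics, pixels), "cam_to_world" (4x4, takes a point from camera to world coordinates); the wrist camera has in their place "T_tool_cam" (4x4, takes a point from camera to tool coordinates, whose origin is the TCP and whose axes are the flange's). Camera axes: x right, y up, looking along -z (the intrinsics and any distortion apply to the point x, -y, -z); pixel columns grow to the right and rows downward; lengths in mm; the calibration is good to about 2 mm. A picture is of the moment at which its call begins: read the wrist's pose just before it. There is no depth.
- hand_in(): hands the job in; it is judged then, once.
Trained networks look in the newest picture that a camera, given by its name, has taken for a name from the list of things; names that differ only in an ending like _2 or _b are one class to them, and where a whole thing is asked for, a point or a joint stands for the part that bears it (a point fixed in the world has none). Each returns a list of dicts, best first, with "score" (0 to 1); they miss things now and then, are a little off and sometimes report something else, mostly with a low value. They report only what shows in the picture. A call takes as long as a camera call. They do not tell look-alikes from the thing itself.
- recognise(camera, label): "at" ([x, y, z] in mm, in world coordinates, good to about 4 mm: the middle of the surface that is visible of it).
The state is a dict: "clock": time; "qpos": joint angles; "joint_velocities": joint speeds; "tau": joint torques, N m; "position": TCP position; "ee_rot": TCP orientation; "ft_force": force on the tool from outside, world axes, zero at the start; "moment": the same for the moment, N m; "finger_gap": opening from 0.0 (shut) to 1.0 (fully open); "grip_force": force on a finger pad.
Only numpy, scipy, OpenCV 4.12 (cv2) and the standard library are available. Lean on these libraries where they do the work, as an engineer would, in place of code of your own. Each camera call takes 0.05 s, during which the arm holds its last target. There are 200 camera calls.

## Working session

There is one attempt and no reset: what is moved stays moved. The work goes in short steps, Python scripts to look and compute and a tool call to move; the robot and the scene stay as the last step left them, time stands still between calls to the robot, and variables do not carry over. Pictures are saved under pics/ and viewed, at most 10 in all, crops included, and the job is handed in when it is done.

Besides the shell and the picture viewer there is one more tool, called by a JSON object that holds its "op" and its "data", one argument or row to a line. apply_moves: Moves the arm, as the interface text tells. Its arguments: {"type":"object","properties":{"steps":{"type":"array"}},"required":["steps"]}

```bash
mkdir -p pics; ls; cat > h.py <<'E'
import numpy as np, cv2
from plant import sense, capture, hand_in, recognise, nose_length
def proj(c,P):
    T=np.linalg.inv(c["cam_to_world"]);p=(T[:3,:3]@np.atleast_2d(P).T).T+T[:3,3]
    K=np.array(c["camera_matrix"]);q=np.c_[p[:,0],-p[:,1],-p[:,2]]@K.T
    return q[:,:2]/q[:,2:]
def ray(c,uv,z):
    K=np.array(c["camera_matrix"]);T=np.array(c["cam_to_world"])
    uv=np.atleast_2d(uv).astype(float);d=np.c_[uv,np.ones(len(uv))]@np.linalg.inv(K).T
    d=np.c_[d[:,0],-d[:,1],-d[:,2]]@T[:3,:3].T
    return T[:3,3]+d*((z-T[2,3])/d[:,2:])
E
python3 - <<'E'
from h import *
s=sense();print(s["position"],np.round(s["ee_rot"],3).tolist(),s["finger_gap"],nose_length, s["clock"])
for n in ("scene","side"):
    c=capture(n);cv2.imwrite(f"pics/{n}0.png",c["image"]);print(n,np.round(c["cam_to_world"],3).tolist(),np.array(c["camera_matrix"]).round(1).tolist(),[k for k in c])
    for l in ["palette","palette_bridge","palette_back","box","lid_pull","lid_hinge","lid","sketchbook","brush_tin","water_jar","medium_bottle","tape","watercolours","marker"]:
        try: print(l,[(round(r["score"],2),np.round(r["at"]).astype(int).tolist()) for r in recognise(n,l)][:4])
        except Exception as e: print(l,e)
E
```

```text
pics
[6.49566388e+02 2.09004119e-02 2.44400098e+02] [[-0.0, 1.0, -0.002], [1.0, 0.0, -0.0], [-0.0, -0.002, -1.0]] 1.003034852042339 14.0 0.0
scene [[-0.882, -0.327, 0.34, 1043.286], [0.471, -0.64, 0.607, 880.51], [0.019, 0.695, 0.719, 1129.11], [0.0, 0.0, 0.0, 1.0]] [[537.8, 0.0, 312.8], [0.0, 537.8, 239.7], [0.0, 0.0, 1.0]] ['image', 'camera_matrix', 'cam_to_world']
palette [(0.94, [344, 396, 7]), (0.59, [564, 341, 6])]
palette_bridge [(0.95, [334, 393, 5]), (0.69, [563, 339, 8]), (0.62, [550, 66, 89])]
palette_back [(0.72, [340, 397, 8]), (0.62, [564, 339, 3]), (0.52, [526, -250, 18])]
box [(0.73, [561, 83, 83]), (0.38, [527, -248, 17])]
lid_pull [(0.91, [548, 67, 88]), (0.43, [557, 84, 91])]
lid_hinge [(0.71, [550, 62, 86])]
lid [(0.66, [772, 70, 16]), (0.65, [549, 70, 89]), (0.19, [562, 342, 7])]
sketchbook [(0.63, [526, -246, 15])]
brush_tin [(0.93, [723, 298, 150]), (0.48, [548, 69, 92]), (0.18, [355, -155, 46])]
water_jar [(0.79, [770, -126, 87]), (0.41, [564, 341, 6])]
medium_bottle [(0.65, [707, -266, 92])]
tape [(0.56, [355, -156, 44])]
watercolours [(0.81, [775, 68, 11])]

[... 283 characters left out ...]
, 350, 10]), (0.9, [320, 381, 8]), (0.15, [322, 169, 14])]
palette_bridge [(0.96, [560, 350, 10]), (0.66, [323, 378, 13])]
palette_back [(0.87, [325, 381, 9]), (0.71, [560, 349, 7])]
box [(0.59, [541, 107, 89])]
lid_pull [(0.59, [540, 74, 85])]
lid_hinge [(0.83, [542, 74, 88])]
lid [(0.72, [546, 75, 89]), (0.32, [539, 106, 90])]
sketchbook [(0.73, [509, -294, 18])]
brush_tin [(0.55, [703, 299, 150]), (0.35, [702, -261, 58]), (0.16, [322, 172, 16])]
water_jar [(0.84, [752, -125, 78])]
medium_bottle [(0.73, [544, 75, 88]), (0.65, [700, -260, 56]), (0.53, [511, -297, 20])]
tape [(0.86, [349, -147, 47]), (0.35, [326, 171, 18])]
watercolours [(0.57, [753, 66, 11])]
marker [(0.73, [320, 170, 14])]
```

View pics/scene0.png

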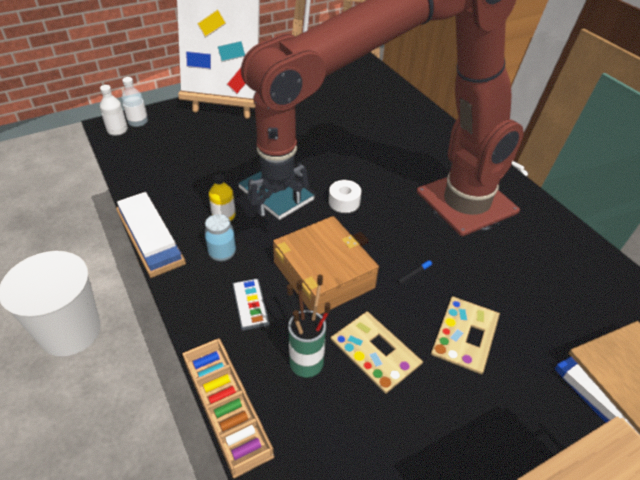

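View pics/side0.png

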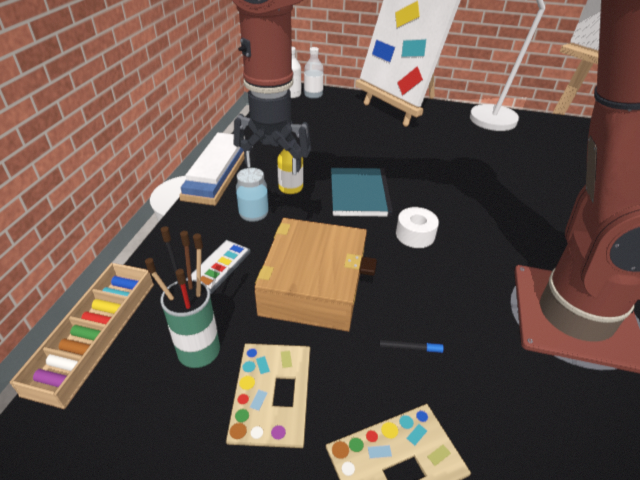

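In the scene view, two things could be taken for the palette. Palette A is at (376,351), about 660 mm from the base. Palette B is at (467,334), about 525 mm. I choose A, the farther one. The box's pull and front face the robot, at about (358,240) in scene and (368,267) in side.

```bash
cat >> h.py <<'E'
def rect(c,x0,y0,w,h,z,s=2):  # top-down: u = (x-x0)*s , v=(y-y0)*s
    P=np.array([[x0,y0,z],[x0+w,y0,z],[x0+w,y0+h,z],[x0,y0+h,z]],float)
    H=cv2.getPerspectiveTransform(proj(c,P).astype(np.float32),np.float32([[0,0],[w*s,0],[w*s,h*s],[0,h*s]]))
    return cv2.warpPerspective(c["image"],H,(int(w*s),int(h*s)))
E
python3 - <<'E'
from h import *
row=[[],[]]
for n in ("scene","side"):
    c=capture(n)
    a=rect(c,440,200,240,280,8); hsv=cv2.cvtColor(a,cv2.COLOR_BGR2HSV)
    m=((hsv[...,2]>110)).astype(np.uint8)*255
    m=cv2.morphologyEx(m,cv2.MORPH_OPEN,np.ones((9,9)))
    cs,_=cv2.findContours(m,cv2.RETR_EXTERNAL,cv2.CHAIN_APPROX_NONE)
    # the one containing centre
    k=max(cs,key=lambda q:cv2.contourArea(q) if cv2.pointPolygonTest(q,((561-440)*2,(345-200)*2),True)>-60 else 0)
    r=cv2.minAreaRect(k);print(n,np.array(r[0])/2+[440,200],np.array(r[1])/2,r[2],cv2.contourArea(k)/4)
    print((cv2.boxPoints(r)/2+[440,200]).round(1).tolist())
    cv2.polylines(a,[cv2.boxPoints(r).astype(int)],True,(0,0,255),1)
    b=rect(c,400,-50,300,280,87)
    for i in range(0,300,50): cv2.putText(b,str(400+i),(i*2,10),0,.35,(255,255,255));cv2.line(b,(2*i,0),(2*i,4),(255,255,255))
    for i in range(0,280,50): cv2.putText(b,str(-50+i),(0,i*2+4),0,.35,(255,255,255))
    row[0].append(a);row[1].append(b)
cv2.imwrite("pics/a.png",np.hstack(row[0])[:, :800]); cv2.imwrite("pics/b.png",cv2.resize(np.hstack(row[1]),(800,373)))
im=np.hstack([cv2.resize(np.hstack(row[0]),(480,280)),np.zeros((280,320,3),np.uint8)])
b=np.hstack([row[1][0][:,80:480],row[1][1][:,80:480]])
cv2.imwrite("pics/ab.png",np.vstack([im,b])[:840][ :]) if 0 else cv2.imwrite("pics/lid.png",b)
cv2.imwrite("pics/pal.png",np.hstack(row[0])[:,:])
E
```

```text
scene [551.97864532 330.09597778] [130.2610321  196.54734802] 11.875164031982422 25183.0
[[468.0, 412.9], [508.5, 220.5], [635.9, 247.3], [595.5, 439.7]]
side [554.04020691 330.91763306] [126.29595947 196.74365234] 11.9761323928833 24523.625
[[471.9, 414.0], [512.7, 221.6], [636.2, 247.8], [595.4, 440.3]]
```

View pics/lid.png

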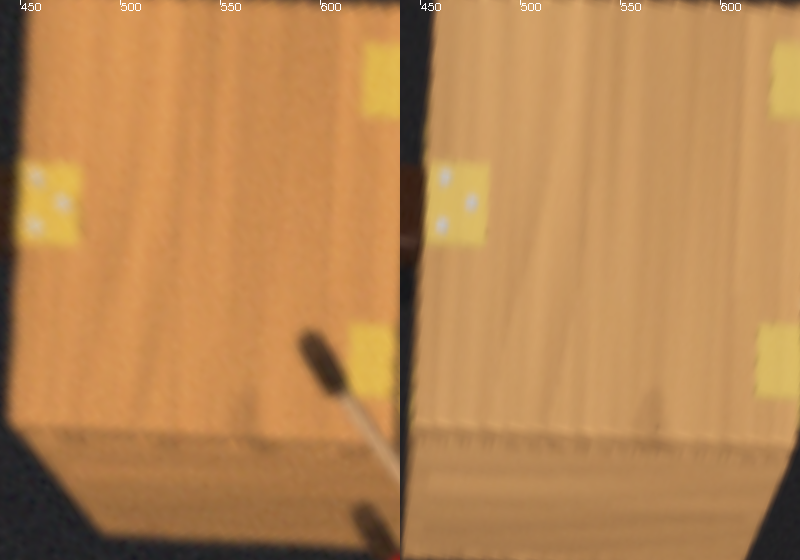

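View pics/a.png

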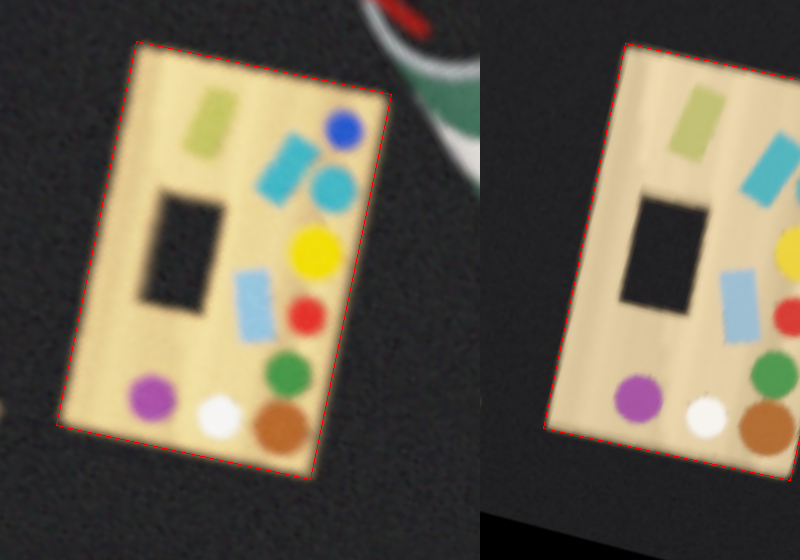

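The rectified crops show palette A paint side up, slot towards the front (-x), yaw about 11.9° and centre about (553,330.5). The lid's near-front corner is at (8,424) left and (413,427) right, yaw about 2.7°. I'll measure the lid's edges once more before moving.

```bash
python3 - <<'E'
from h import *
from scipy.optimize import minimize
cs=[capture(n) for n in ("scene","side")]
# fit lid slab outline + box silhouette (convex hull of solid) vs mask, both cameras
def pts(p):
    x,y,a=p[0],p[1],np.radians(p[2]);R=np.array([[np.cos(a),-np.sin(a)],[np.sin(a),np.cos(a)]])
    P=[]
    for (X0,X1,Y,Z) in [(-95,95,109,0),(-97,95,109,87)]:
        for X in(X0,X1):
            for s in(-1,1): P.append([*(R@[X,s*Y]+[x,y]),Z])
    return np.array(P)
M=[];
for c in cs:
    h=cv2.cvtColor(c["image"],cv2.COLOR_BGR2HSV)
    m=((h[...,2]>70)&(h[...,1]>60)&(h[...,0]<30)).astype(np.uint8)
    k=proj(c,pts([547,57,2.7]));x0,y0=k.min(0)-14;x1,y1=k.max(0)+14
    z=np.zeros_like(m);z[int(y0):int(y1),int(x0):int(x1)]=1
    lab=cv2.connectedComponents(m*z)[1];u,v=k.mean(0).astype(int)
    m=(lab==lab[v,u]).astype(np.uint8);m=cv2.morphologyEx(cv2.morphologyEx(m,cv2.MORPH_CLOSE,np.ones((7,7))),cv2.MORPH_OPEN,np.ones((9,9)))
    M.append(cv2.resize(m*255,None,fx=4,fy=4,interpolation=cv2.INTER_LINEAR)>127)
def cost(p,idx=(0,1)):
    t=0
    for i in idx:
        k=cv2.convexHull(((proj(cs[i],pts(p))+.5)*4-.5).astype(np.float32)).round().astype(int)
        z=np.zeros(M[i].shape,np.uint8);cv2.fillPoly(z,[k],1);d=(z>0)^M[i]; t+=d.sum()
    return t/1000
for idx in ((0,1),(0,),(1,)):
    r=minimize(cost,[547,57,2.7],args=(idx,),method="Nelder-Mead",options=dict(initial_simplex=[[547,57,2.7],[553,57,2.7],[547,63,2.7],[547,57,5]]));print(idx,r.x,r.fun)
p=sense();print(p["position"],p["clock"])
E
```

```text
(0, 1) [549.44148512  57.84949333   3.13327214] 9.607
(0,) [545.86281909  56.46235077   3.68330174] 5.611
(1,) [549.82229386  57.56855602   2.91197214] 2.808
[6.49989355e+02 2.75908486e-02 2.45332699e+02] 1.7
```

{"op": "apply_moves", "data": {
  "steps": [
    {"hand": -1,"xyz": [10,-30,5],"delta_rot": [0,0,0.12]},
    {"hand": -1,"xyz": [20,-60,10],"delta_rot": [0,0,0.24]},
    {"hand": -1,"xyz": [30,-90,20],"delta_rot": [0,0,0.36]},
    {"hand": -1,"xyz": [40,-120,25],"delta_rot": [0,0,0.48]},
    {"hand": -1,"xyz": [51,-150,30],"delta_rot": [0,0,0.6]},
    {"hand": -1,"xyz": [51,-175,35],"delta_rot": [0,0,0.72]},
    {"hand": -1,"xyz": [51,-200,40],"delta_rot": [0,0,0.84]},
    {"hand": -1,"xyz": [51,-218,45],"delta_rot": [0,0,0.96]},
    {"hand": -1,"xyz": [51,-218,45],"delta_rot": [0,0,1.08]},
    {"hand": -1,"xyz": [51,-218,45],"delta_rot": [0,0,1.2]},
    {"hand": -1,"xyz": [51,-218,45],"delta_rot": [0,0,1.32]},
    {"hand": -1,"xyz": [51,-218,45],"delta_rot": [0,0,1.44]},
    {"hand": -1,"xyz": [51,-218,45],"delta_rot": [0,0,1.52]},
    {"hand": -1,"xyz": [51,-218,45],"delta_rot": [0,0,1.52]},
    {"hand": -1,"xyz": [51,-218,45],"delta_rot": [0,0,1.52]}
  ]
}}

```text
clock: 2.95
position: [432.0, 50.9, 200.4]
ee_rot: [[0.999, 0.053, 0.0], [0.053, -0.999, 0.0], [0.0, -0.0, -1.0]]
ft_force: [0.5, -0.4, -0.3]
finger_gap: 0.999
grip_force: 0.0
```

```bash
cat >> h.py <<'E'
def wrist():
    s=sense();c=capture("wrist");T=np.eye(4);T[:3,:3]=s["ee_rot"];T[:3,3]=s["position"]
    c["cam_to_world"]=T@np.array(c["T_tool_cam"]);return s,c
def bp(P,b=(548.5,57.2,2.9)):
    a=np.radians(b[2]);P=np.atleast_2d(P).astype(float)
    return np.c_[b[0]+P[:,0]*np.cos(a)-P[:,1]*np.sin(a),b[1]+P[:,0]*np.sin(a)+P[:,1]*np.cos(a),P[:,2]]
E
python3 - <<'E'
from h import *
s,c=wrist();print(s["clock"],s["position"],np.round(s["ee_rot"],3).tolist(),np.round(s["qpos"],1))
im=c["image"].copy()
q=proj(c,bp([[-97,-20,88],[-97,20,88],[-129,20,88],[-129,-20,88]]));print(q)
cv2.polylines(im,[q.astype(int)],True,(0,0,255),1)
q=proj(c,bp([[-97,-109,87],[-97,109,87]]));cv2.polylines(im,[q.astype(int)],False,(0,255,0),1)
cv2.imwrite("pics/w1.png",im)
E
```

```text
2.95 [431.98998733  50.94686438 200.42851351] [[0.999, 0.053, 0.0], [0.053, -0.999, 0.0], [0.0, -0.0, -1.0]] [-12.4  -4.2  -0.2 115.6  -0.   68.6 -99.5]
[[346.24384905 211.61324165]
 [279.24049966 211.45205606]
 [280.40131238 261.55163601]
 [344.82009636 261.7001181 ]]
```

View pics/w1.png

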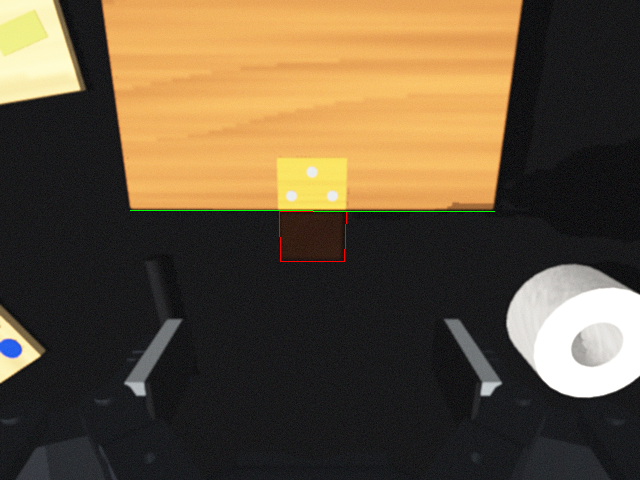

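The projected outlines for the pull (red, 280–345, 211–261) and the lid edge (green) match the picture. I'll descend and pinch.

{"op": "apply_moves", "data": {
  "steps": [
    {"hand": -1,"xyz": [0,0,30],"delta_rot": [0,0,0]},
    {"hand": -1,"xyz": [0,0,60],"delta_rot": [0,0,0]},
    {"hand": -1,"xyz": [0,0,90],"delta_rot": [0,0,0]},
    {"hand": -0.5,"xyz": [0,0,110],"delta_rot": [0,0,0]},
    {"hand": 0,"xyz": [0,0,119],"delta_rot": [0,0,0]},
    {"hand": 1,"xyz": [0,0,119],"delta_rot": [0,0,0]},
    {"hand": 1,"xyz": [0,0,119],"delta_rot": [0,0,0]},
    {"hand": 1,"xyz": [0,0,119],"delta_rot": [0,0,0]},
    {"hand": 1,"xyz": [0,0,119],"delta_rot": [0,0,0]},
    {"hand": 1,"xyz": [0,0,119],"delta_rot": [0,0,0]},
    {"hand": 1,"xyz": [0,0,119],"delta_rot": [0,0,0]}
  ]
}}

```text
clock: 3.92
position: [432.0, 51.6, 82.1]
ee_rot: [[0.999, 0.052, 0.001], [0.052, -0.999, 0.001], [0.001, -0.001, -1.0]]
ft_force: [-4.2, 4.8, 0.1]
finger_gap: 0.453
grip_force: 61.2
```

```bash
python3 - <<'E'
from h import *
s=sense();print(s["clock"],s["position"],s["finger_gap"],s["grip_force"],s["ft_force"])
R=np.array(s["ee_rot"])
def P(t):
    u=np.array([-212*np.cos(t)+6*np.sin(t),0,212*np.sin(t)+6*np.cos(t)])
    return bp([95+u[0],0,75+u[2]])[0]
P0=P(0);print(P0)
for t in np.r_[0.03,0.08,0.15:1.7:18j]: print(round(t,3),np.round(R.T@(P(t)-P0),1).tolist())
print(1.71, np.round(R.T@(P(1.71)-P0),1), P(1.71))
E
```

```text
3.9167 [432.04461703  51.62537939  82.08177108] 0.453284191116934 61.16450786590576 [-4.16808372  4.78924105  0.05684963]
[431.64983521  51.28062601  81.        ]
0.03 [0.3, -0.0, -6.4]
0.08 [1.2, -0.0, -16.9]
0.15 [3.3, -0.0, -31.6]
0.241 [7.6, -0.0, -50.5]
0.332 [13.6, -0.0, -68.8]
0.424 [21.2, -0.0, -86.6]
0.515 [30.5, -0.0, -103.6]
0.606 [41.2, -0.0, -119.6]
0.697 [53.4, -0.0, -134.7]
0.788 [66.9, -0.0, -148.5]
0.879 [81.5, -0.0, -161.1]
0.971 [97.3, 0.0, -172.3]
1.062 [114.0, 0.0, -182.0]
1.153 [131.6, 0.0, -190.1]
1.244 [149.8, 0.0, -196.6]
1.335 [168.5, 0.1, -201.5]
1.426 [187.6, 0.1, -204.6]
1.518 [206.8, 0.1, -205.9]
1.609 [226.2, 0.1, -205.5]
1.7 [245.4, 0.2, -203.3]
1.71 [ 2.475e+02  2.000e-01 -2.030e+02] [678.6909803   63.79519055 284.11675527]
```

{"op": "apply_moves", "data": {
  "steps": [
    {"hand": 1,"xyz": [0.3,0,-6.4],"delta_rot": [0,0,0]},
    {"hand": 1,"xyz": [1.2,0,-16.9],"delta_rot": [0,0,0]},
    {"hand": 1,"xyz": [3.3,0,-31.6],"delta_rot": [0,0,0]},
    {"hand": 1,"xyz": [7.6,0,-50.5],"delta_rot": [0,0,0]},
    {"hand": 1,"xyz": [13.6,0,-68.8],"delta_rot": [0,0,0]},
    {"hand": 1,"xyz": [21.2,0,-86.6],"delta_rot": [0,0,0]},
    {"hand": 1,"xyz": [30.5,0,-103.6],"delta_rot": [0,0,0]},
    {"hand": 1,"xyz": [41.2,0,-119.6],"delta_rot": [0,0,0]},
    {"hand": 1,"xyz": [53.4,0,-134.7],"delta_rot": [0,0,0]},
    {"hand": 1,"xyz": [66.9,0,-148.5],"delta_rot": [0,0,0]}
  ]
}}

```text
clock: 4.75
position: [500.1, 55.1, 231.4]
ee_rot: [[0.999, 0.051, 0.003], [0.051, -0.999, 0.001], [0.003, -0.001, -1.0]]
ft_force: [9.3, 4.7, -15.6]
finger_gap: 0.453
grip_force: 62.0
```

```bash
python3 - <<'E'
from h import *
c=capture("side");cv2.imwrite("pics/s2.png",c["image"]);s=sense();print(s["position"],s["ft_force"],s["finger_gap"],s["grip_force"])
E
```

```text
[503.0117595   55.29926366 233.86846885] [ 0.23040316  4.37391114 -3.16801215] 0.45145711077377476 65.28239965438843
```

View pics/s2.png

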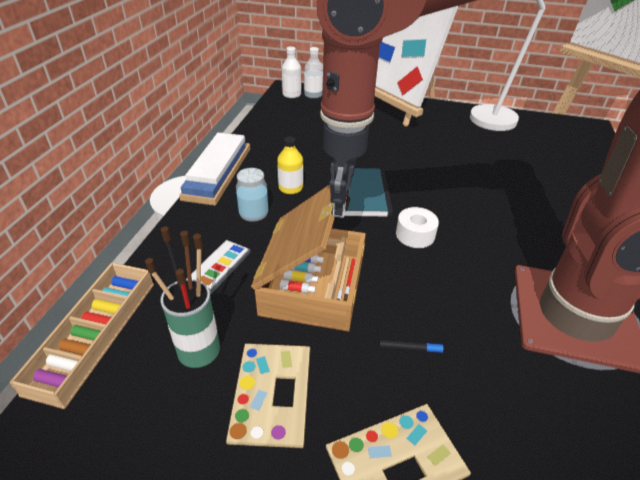

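The lid is half open at (295,235), held at the pull, and nothing has been disturbed. I'll continue the arc.

{"op": "apply_moves", "data": {
  "steps": [
    {"hand": 1,"xyz": [14.6,0,-12.6],"delta_rot": [0,0,0]},
    {"hand": 1,"xyz": [30.4,0,-23.8],"delta_rot": [0,0,0]},
    {"hand": 1,"xyz": [47.1,0,-33.5],"delta_rot": [0,0,0]},
    {"hand": 1,"xyz": [64.7,0,-41.6],"delta_rot": [0,0,0]},
    {"hand": 1,"xyz": [82.9,0,-48.1],"delta_rot": [0,0,0]},
    {"hand": 1,"xyz": [101.6,0,-53.0],"delta_rot": [0,0,0]},
    {"hand": 1,"xyz": [120.7,0,-56.1],"delta_rot": [0,0,0]},
    {"hand": 1,"xyz": [139.9,0,-57.4],"delta_rot": [0,0,0]},
    {"hand": 1,"xyz": [153,0,-57.3],"delta_rot": [0,0,0]},
    {"hand": 1,"xyz": [163,0,-56.7],"delta_rot": [0,0,0]},
    {"hand": 1,"xyz": [170,0,-56],"delta_rot": [0,0,0]},
    {"hand": 1,"xyz": [175,0,-55.3],"delta_rot": [0,0,0]},
    {"hand": 1,"xyz": [178,0,-55],"delta_rot": [0,0,0]},
    {"hand": 1,"xyz": [178,0,-55],"delta_rot": [0,0,0]},
    {"hand": 1,"xyz": [178,0,-55],"delta_rot": [0,0,0]}
  ]
}}

```text
clock: 6.05
position: [676.6, 64.2, 285.8]
ee_rot: [[0.999, 0.051, 0.001], [0.051, -0.999, 0.001], [0.001, -0.001, -1.0]]
ft_force: [-3.0, 5.5, 1.5]
finger_gap: 0.447
grip_force: 60.0
```

{"op": "apply_moves", "data": {
  "steps": [
    {"hand": -0.3,"xyz": [0,0,0],"delta_rot": [0,0,0]},
    {"hand": -0.5,"xyz": [0,0,0],"delta_rot": [0,0,0]},
    {"hand": -0.5,"xyz": [0,0,0],"delta_rot": [0,0,0]},
    {"hand": -0.5,"xyz": [0,0,-15],"delta_rot": [0,0,0]},
    {"hand": -0.5,"xyz": [0,0,-45],"delta_rot": [0,0,0]},
    {"hand": -0.3,"xyz": [-15,0,-60],"delta_rot": [0,0,-0.12]},
    {"hand": -0.1,"xyz": [-50,0,-60],"delta_rot": [0,0,-0.24]},
    {"hand": -0.04,"xyz": [-85,-10,-50],"delta_rot": [0,0,-0.36]},
    {"hand": -0.04,"xyz": [-115,-25,-40],"delta_rot": [0,0,-0.48]},
    {"hand": -0.04,"xyz": [-140,-50,-30],"delta_rot": [0,0,-0.6]},
    {"hand": -0.04,"xyz": [-160,-80,-20],"delta_rot": [0,0,-0.72]},
    {"hand": -0.04,"xyz": [-160,-115,0],"delta_rot": [0,0,-0.84]},
    {"hand": -0.04,"xyz": [-160,-150,20],"delta_rot": [0,0,-0.96]},
    {"hand": -0.04,"xyz": [-160,-185,40],"delta_rot": [0,0,-1.08]},
    {"hand": -0.04,"xyz": [-160,-215,60],"delta_rot": [0,0,-1.2]},
    {"hand": -0.04,"xyz": [-160,-240,80],"delta_rot": [0,0,-1.32]},
    {"hand": -0.04,"xyz": [-160,-255,105],"delta_rot": [0,0,-1.44]},
    {"hand": -0.04,"xyz": [-160,-264.5,130],"delta_rot": [0,0,-1.56]},
    {"hand": -0.04,"xyz": [-160,-264.5,150],"delta_rot": [0,0,-1.68]},
    {"hand": -0.04,"xyz": [-160,-264.5,166],"delta_rot": [0,0,-1.726]}
  ]
}}

```text
clock: 7.72
position: [503.0, 319.4, 117.0]
ee_rot: [[-0.212, 0.977, -0.001], [0.977, 0.212, -0.001], [-0.001, -0.001, -1.0]]
ft_force: [-0.3, 0.2, 1.0]
finger_gap: 0.523
grip_force: 0.0
```

{"op": "apply_moves", "data": {
  "steps": [
    {"hand": -0.04,"xyz": [0,0,0],"delta_rot": [0,0,0]},
    {"hand": -0.04,"xyz": [0,0,0],"delta_rot": [0,0,0]}
  ]
}}

```text
clock: 7.88
position: [503.5, 318.6, 118.6]
ee_rot: [[-0.202, 0.979, -0.001], [0.979, 0.202, -0.001], [-0.001, -0.001, -1.0]]
ft_force: [0.1, -0.4, 0.7]
finger_gap: 0.521
grip_force: 0.0
```

```bash
python3 - <<'E'
from h import *
s,c=wrist();print(s["clock"],s["position"],np.round(s["ee_rot"],3).tolist(),s["finger_gap"],s["ft_force"])
im=c["image"].copy();b=(553,330.5,11.9)
for r in ([-62,62,-95,95],[-40,-4,-30,30]):
    q=proj(c,bp([[r[0],r[2],8],[r[1],r[2],8],[r[1],r[3],8],[r[0],r[3],8]],b));print(q.round().tolist())
    cv2.polylines(im,[q.astype(int)],True,(0,0,255),1)
d=capture("side")["image"]
cv2.imwrite("pics/w3.png",np.hstack([cv2.resize(im,(480,360)),cv2.resize(d[120:340,200:400],(320,352))[:360] if 0 else cv2.resize(d[130:330,210:388],(320,360))]))
E
```

```text
7.8833 [503.50590225 318.60144592 118.61907809] [[-0.202, 0.979, -0.001], [0.979, 0.202, -0.001], [-0.001, -0.001, -1.0]] 0.5205946456356574 [ 0.05520793 -0.44484564  0.73404976]
[[296.0, 374.0], [479.0, 373.0], [522.0, 71.0], [290.0, 72.0]]
[[329.0, 286.0], [387.0, 286.0], [392.0, 192.0], [330.0, 192.0]]
```

View pics/w3.png

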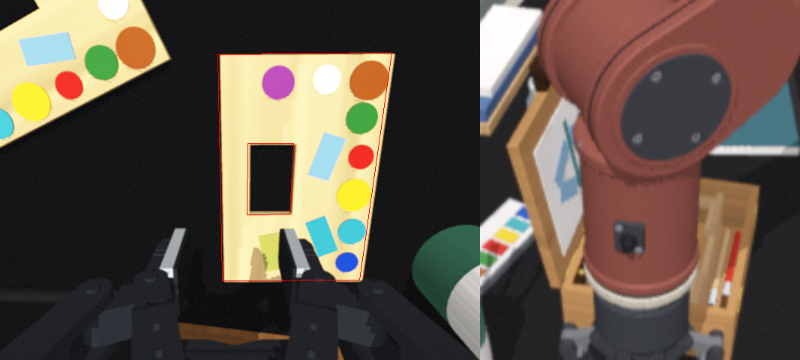

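The palette outline matches and the slot is where predicted, at (248–294, 144–214) in the left half. The right half shows the lid leaning back open. I'll descend.

{"op": "apply_moves", "data": {
  "steps": [
    {"hand": -0.04,"xyz": [1.3,0,30],"delta_rot": [0,0,0]},
    {"hand": -0.04,"xyz": [1.3,0,60],"delta_rot": [0,0,0]},
    {"hand": -0.04,"xyz": [1.3,0,80],"delta_rot": [0,0,0]},
    {"hand": -0.04,"xyz": [1.3,0,92],"delta_rot": [0,0,0]},
    {"hand": -0.04,"xyz": [1.3,0,98],"delta_rot": [0,0,0]},
    {"hand": -0.04,"xyz": [1.3,0,98],"delta_rot": [0,0,0]},
    {"hand": -0.04,"xyz": [1.3,0,98],"delta_rot": [0,0,0]}
  ]
}}

```text
clock: 8.57
position: [503.9, 321.3, 22.2]
ee_rot: [[-0.204, 0.979, 0.002], [0.979, 0.204, 0.001], [0.001, 0.002, -1.0]]
ft_force: [0.4, -1.7, -0.2]
finger_gap: 0.519
grip_force: 0.0
```

{"op": "apply_moves", "data": {
  "steps": [
    {"hand": -0.04,"xyz": [0,0,4],"delta_rot": [0,0,0]},
    {"hand": -0.04,"xyz": [0,0,6.5],"delta_rot": [0,0,0]},
    {"hand": -0.04,"xyz": [0,0,6.5],"delta_rot": [0,0,0]},
    {"hand": 0.3,"xyz": [0,0,6.5],"delta_rot": [0,0,0]},
    {"hand": 1,"xyz": [0,0,6.5],"delta_rot": [0,0,0]},
    {"hand": 1,"xyz": [0,0,6.5],"delta_rot": [0,0,0]},
    {"hand": 1,"xyz": [0,0,6.5],"delta_rot": [0,0,0]},
    {"hand": 1,"xyz": [0,0,6.5],"delta_rot": [0,0,0]},
    {"hand": 1,"xyz": [0,0,6.5],"delta_rot": [0,0,0]},
    {"hand": 1,"xyz": [0,0,6.5],"delta_rot": [0,0,0]}
  ]
}}

```text
clock: 9.4
position: [503.4, 320.9, 14.9]
ee_rot: [[-0.204, 0.979, 0.001], [0.979, 0.204, 0.0], [0.0, 0.001, -1.0]]
ft_force: [-0.5, -1.7, 5.6]
finger_gap: 0.232
grip_force: 59.4
```

{"op": "apply_moves", "data": {
  "steps": [
    {"hand": 1,"xyz": [0,0,-8],"delta_rot": [0,0,0]},
    {"hand": 1,"xyz": [0,0,-22],"delta_rot": [0,0,0]},
    {"hand": 1,"xyz": [0,0,-40],"delta_rot": [0,0,0]},
    {"hand": 1,"xyz": [0,0,-60],"delta_rot": [0,0,0]},
    {"hand": 1,"xyz": [0,-10,-80],"delta_rot": [0,0,0]},
    {"hand": 1,"xyz": [0,-20,-100],"delta_rot": [0,0,0]},
    {"hand": 1,"xyz": [0,-30,-120],"delta_rot": [0,0,0]},
    {"hand": 1,"xyz": [0,-30,-138],"delta_rot": [0,0,0]},
    {"hand": 1,"xyz": [0,-30,-150],"delta_rot": [0,0,0]},
    {"hand": 1,"xyz": [0,-30,-150],"delta_rot": [0,0,0]},
    {"hand": 1,"xyz": [0,-30,-150],"delta_rot": [0,0,0]}
  ]
}}

```text
clock: 10.32
position: [474.1, 314.6, 164.4]
ee_rot: [[-0.204, 0.979, 0.001], [0.979, 0.204, 0.0], [0.0, 0.001, -1.0]]
ft_force: [0.4, -0.2, -1.7]
finger_gap: 0.232
grip_force: 58.9
```

```bash
python3 - <<'E'
from h import *
s,c=wrist();print(s["clock"],s["position"],np.round(s["ee_rot"],3).tolist(),s["finger_gap"],s["ft_force"],s["moment"])
im=c["image"].copy();R=np.array(s["ee_rot"])
# palette axes in tool: px=tool y, py=tool x, pz=-tool z ; TCP at palette (-51,0.8,14.9)
def W(P): 
    P=np.atleast_2d(P)-[-51,.8,14.9]; return s["position"]+np.c_[P[:,1],P[:,0],-P[:,2]]@R.T
for r in ([-62,62,-95,95],[-40,-4,-30,30]):
    q=proj(c,W([[r[0],r[2],8],[r[1],r[2],8],[r[1],r[3],8],[r[0],r[3],8]]));print(q.round().tolist())
    cv2.polylines(im,[q.astype(int)],True,(0,0,255),1)
d=capture("side")["image"]
cv2.imwrite("pics/w4.png",np.hstack([im[:,120:],d[120:,:280][:480] if 0 else cv2.resize(d[100:460,150:360],(280,480))]))
E
```

```text
10.3167 [474.08306344 314.56781932 164.42780254] [[-0.204, 0.979, 0.001], [0.979, 0.204, 0.0], [0.0, 0.001, -1.0]] 0.23196687500438765 [ 0.36949192 -0.24392106 -1.74093426] [-0.01146228  0.04272843 -0.01554463]
[[287.0, 523.0], [567.0, 523.0], [687.0, 55.0], [274.0, 55.0]]
[[339.0, 401.0], [431.0, 401.0], [446.0, 258.0], [342.0, 258.0]]
```

View pics/w4.png

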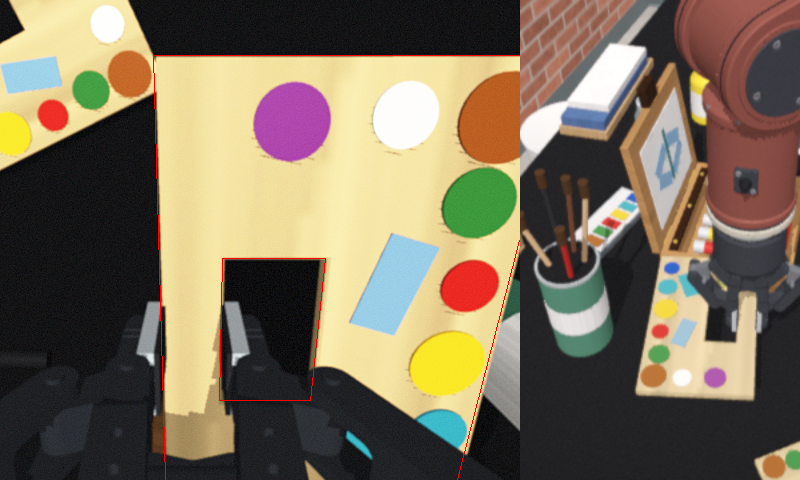

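The palette is held level and square: the predicted outline overlays it, with the slot at (222–326, 258–400), and there is no sag. Next I'll compute the insertion poses.

```bash
cat >> h.py <<'E'
from scipy.spatial.transform import Rotation as Ro
def pose(bx,bz,phi,dy=0,box=(548.5,57.2,2.9)):
    f=np.radians(phi);u=np.array([np.cos(f),0,-np.sin(f)]);n=np.array([np.sin(f),0,np.cos(f)]);v=np.array([0,1,0])
    Z=Ro.from_euler("z",box[2],degrees=True).as_matrix()
    p=np.array([bx,0,bz])+u*(-51-62)+v*(.8+dy)+n*14.9     # TCP in box frame
    return Z@p+[box[0],box[1],0], Z@np.c_[v,u,-n]
def rel(*a,**k):
    s=sense();p,R=pose(*a,**k);R0=np.array(s["ee_rot"]);U,_,V=np.linalg.svd(R0);R0=U@V
    print(a,(R0.T@(p-s["position"])).round(1).tolist(),Ro.from_matrix(R0.T@R).as_rotvec().round(4).tolist(),p.round(1))
E
python3 - <<'E'
from h import *
rel(60,120,12);rel(60,140,0)
E
```

```text
(60, 120, 12) [-258.7, -25.7, 5.1] [0.2072, 0.0171, 0.1544] [501.1  55.6 158.1]
(60, 140, 0) [-257.8, -31.1, 8.3] [-0.0018, 0.0008, 0.1551] [495.5  55.3 154.9]
```

{"op": "apply_moves", "data": {
  "steps": [
    {"hand": 1,"xyz": [-10,-1,0],"delta_rot": [0.01,0,0.01]},
    {"hand": 1,"xyz": [-30,-3,0],"delta_rot": [0.03,0,0.03]},
    {"hand": 1,"xyz": [-55,-6,0],"delta_rot": [0.05,0.01,0.05]},
    {"hand": 1,"xyz": [-82,-9,0],"delta_rot": [0.07,0.01,0.06]},
    {"hand": 1,"xyz": [-110,-12,1],"delta_rot": [0.09,0.01,0.08]},
    {"hand": 1,"xyz": [-138,-15,2],"delta_rot": [0.11,0.01,0.09]},
    {"hand": 1,"xyz": [-166,-18,3],"delta_rot": [0.14,0.01,0.11]},
    {"hand": 1,"xyz": [-194,-21,4],"delta_rot": [0.16,0.015,0.12]},
    {"hand": 1,"xyz": [-220,-23,5],"delta_rot": [0.18,0.017,0.135]},
    {"hand": 1,"xyz": [-241,-25,5],"delta_rot": [0.2,0.017,0.15]},
    {"hand": 1,"xyz": [-253,-25.7,5],"delta_rot": [0.207,0.017,0.154]},
    {"hand": 1,"xyz": [-258.7,-25.7,5.1],"delta_rot": [0.2072,0.0171,0.1544]},
    {"hand": 1,"xyz": [-258.7,-25.7,5.1],"delta_rot": [0.2072,0.0171,0.1544]},
    {"hand": 1,"xyz": [-258.7,-25.7,5.1],"delta_rot": [0.2072,0.0171,0.1544]}
  ]
}}

```text
clock: 11.58
position: [501.3, 57.4, 159.1]
ee_rot: [[-0.052, 0.977, -0.206], [0.999, 0.052, -0.009], [0.002, -0.206, -0.979]]
ft_force: [0.0, 0.9, -0.9]
finger_gap: 0.233
grip_force: 58.9
```

```bash
python3 - <<'E'
from h import *
s=sense();print(s["clock"],s["finger_gap"],s["ft_force"])
rel(60,120,12);rel(66,80,12);rel(68,62,12);rel(68,58,12)
b=(548.5,57.2,2.9)
sd=capture("side");sc=capture("scene")
def pal(bx,bz,phi,P):
    f=np.radians(phi);u=np.array([np.cos(f),0,-np.sin(f)]);n=np.array([np.sin(f),0,np.cos(f)])
    return bp([np.array([bx,0,bz])+u*(p[0]-62)+n*p[2]+[0,p[1],0] for p in P])
out=[]
for c in(sd,sc):
    im=c["image"].copy()
    im=cv2.resize(im,None,fx=2,fy=2)
    q=proj(c,pal(60,120,12,[[-62,-95,8],[62,-95,8],[62,95,8],[-62,95,8]]))*2
    cv2.polylines(im,[q.astype(int)],True,(0,0,255),1)
    q2=proj(c,bp([[74,-99,75],[74,99,75],[-44,99,64],[-44,-99,64]]))*2
    cv2.polylines(im,[q2.astype(int)],True,(0,255,0),1)
    m=((q.mean(0)+q2.mean(0))/2).astype(int);out.append(im[max(m[1]-220,0):max(m[1]-220,0)+440,max(m[0]-200,0):max(m[0]-200,0)+400])
cv2.imwrite("pics/p5.png",np.hstack(out))
E
```

```text
11.5833 0.23296850889881132 [ 0.02324685  0.88893793 -0.8623822 ]
(60, 120, 12) [-1.8, -0.1, 1.1] [0.0017, -0.0014, 0.0021] [501.1  55.6 158.1]
(66, 80, 12) [-1.9, 14.0, 39.0] [0.0017, -0.0014, 0.0021] [507.1  55.9 118.1]
(68, 62, 12) [-1.9, 19.7, 56.2] [0.0017, -0.0014, 0.0021] [509.1  56.  100.1]
(68, 58, 12) [-1.9, 20.5, 60.1] [0.0017, -0.0014, 0.0021] [509.1  56.   96.1]
```

View pics/p5.png

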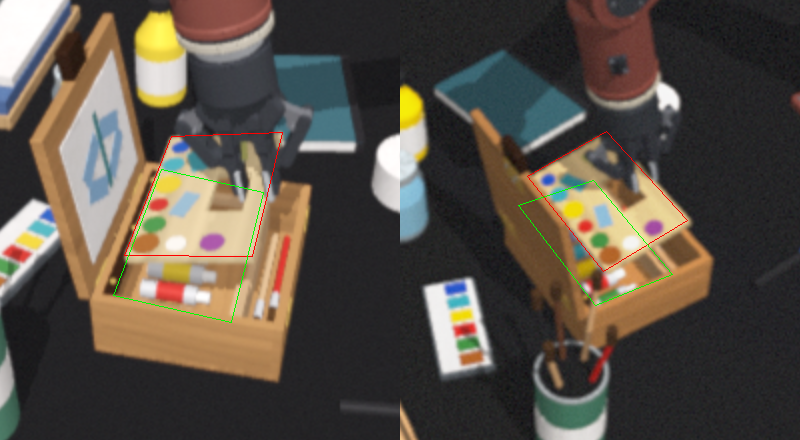

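The red palette outline and the green well outline match both views. I'll lower it tipped, in front of the lip.

{"op": "apply_moves", "data": {
  "steps": [
    {"hand": 1,"xyz": [-1,5,13],"delta_rot": [0.0017,-0.0014,0.002]},
    {"hand": 1,"xyz": [-1.9,10,28],"delta_rot": [0.0017,-0.0014,0.002]},
    {"hand": 1,"xyz": [-1.9,14,39],"delta_rot": [0.0017,-0.0014,0.002]},
    {"hand": 1,"xyz": [-1.9,17,48],"delta_rot": [0.0017,-0.0014,0.002]},
    {"hand": 1,"xyz": [-1.9,19,54],"delta_rot": [0.0017,-0.0014,0.002]},
    {"hand": 1,"xyz": [-1.9,19.7,56.2],"delta_rot": [0.0017,-0.0014,0.002]},
    {"hand": 1,"xyz": [-1.9,19.7,56.2],"delta_rot": [0.0017,-0.0014,0.002]},
    {"hand": 1,"xyz": [-1.9,19.7,56.2],"delta_rot": [0.0017,-0.0014,0.002]}
  ]
}}

```text
clock: 12.35
position: [509.4, 54.8, 100.4]
ee_rot: [[-0.049, 0.977, -0.207], [0.999, 0.048, -0.011], [-0.001, -0.208, -0.978]]
ft_force: [0.2, 0.7, -0.3]
finger_gap: 0.237
grip_force: 58.9
```

```bash
python3 - <<'E'
from h import *
s=sense();print(s["clock"],s["finger_gap"],s["ft_force"],s["position"])
for b in (62,58,56,54,53):rel(68,b,12)
E
```

```text
12.35 0.23720627502762737 [ 0.17081852  0.67386273 -0.29288004] [509.43247323  54.77846303 100.4252438 ]
(68, 62, 12) [1.2, -0.2, 0.4] [0.0003, 0.0004, -0.0014] [509.1  56.  100.1]
(68, 58, 12) [1.2, 0.6, 4.3] [0.0003, 0.0004, -0.0014] [509.1  56.   96.1]
(68, 56, 12) [1.2, 1.0, 6.3] [0.0003, 0.0004, -0.0014] [509.1  56.   94.1]
(68, 54, 12) [1.2, 1.4, 8.2] [0.0003, 0.0004, -0.0014] [509.1  56.   92.1]
(68, 53, 12) [1.2, 1.7, 9.2] [0.0003, 0.0004, -0.0014] [509.1  56.   91.1]
```

{"op": "apply_moves", "data": {
  "steps": [
    {"hand": 1,"xyz": [0.4,0.5,3],"delta_rot": [0,0,0]},
    {"hand": 1,"xyz": [0.6,1,5.3],"delta_rot": [0,0,0]},
    {"hand": 1,"xyz": [0.6,1,6.3],"delta_rot": [0,0,0]},
    {"hand": 1,"xyz": [0.6,1,6.3],"delta_rot": [0,0,0]}
  ]
}}

```text
clock: 12.68
position: [508.7, 55.2, 93.7]
ee_rot: [[-0.049, 0.977, -0.208], [0.999, 0.048, -0.011], [-0.001, -0.208, -0.978]]
ft_force: [-0.1, -0.9, -1.8]
finger_gap: 0.232
grip_force: 58.9
```

{"op": "apply_moves", "data": {
  "steps": [
    {"hand": 1,"xyz": [0,0.2,0.7],"delta_rot": [0,0,0]},
    {"hand": 1,"xyz": [0,0.4,1.5],"delta_rot": [0,0,0]},
    {"hand": 1,"xyz": [0,0.4,1.5],"delta_rot": [0,0,0]}
  ]
}}

```text
clock: 12.93
position: [509.0, 55.2, 92.2]
ee_rot: [[-0.049, 0.977, -0.208], [0.999, 0.048, -0.011], [-0.001, -0.208, -0.978]]
ft_force: [0.3, 0.1, -0.7]
finger_gap: 0.23
grip_force: 59.0
```

{"op": "apply_moves", "data": {
  "steps": [
    {"hand": 1,"xyz": [0,0.2,0.5],"delta_rot": [0,0,0]},
    {"hand": 1,"xyz": [0,0.3,1],"delta_rot": [0,0,0]},
    {"hand": 1,"xyz": [0,0.3,1],"delta_rot": [0,0,0]}
  ]
}}

```text
clock: 13.18
position: [509.0, 55.3, 91.3]
ee_rot: [[-0.049, 0.977, -0.208], [0.999, 0.048, -0.011], [-0.001, -0.208, -0.978]]
ft_force: [-1.0, 0.2, 0.8]
finger_gap: 0.233
grip_force: 59.2
```

{"op": "apply_moves", "data": {
  "steps": [
    {"hand": 1,"xyz": [0,0.2,0.5],"delta_rot": [0,0,0]},
    {"hand": 1,"xyz": [0,0.3,1],"delta_rot": [0,0,0]},
    {"hand": 1,"xyz": [0,0.3,1],"delta_rot": [0,0,0]}
  ]
}}

```text
clock: 13.43
position: [509.0, 55.3, 90.3]
ee_rot: [[-0.049, 0.977, -0.208], [0.999, 0.048, -0.011], [-0.001, -0.208, -0.978]]
ft_force: [-2.4, -0.5, 2.9]
finger_gap: 0.233
grip_force: 59.3
```

Contact with the cleats came at about TCP z 90.7, so the palette sits 1 mm higher than modelled. I'll lift 2 mm and slide under the lip.

{"op": "apply_moves", "data": {
  "steps": [
    {"hand": 1,"xyz": [0,-0.4,-2],"delta_rot": [0,0,0]},
    {"hand": 1,"xyz": [0,1.5,-2.4],"delta_rot": [0,0,0]},
    {"hand": 1,"xyz": [0,3.5,-2.8],"delta_rot": [0,0,0]},
    {"hand": 1,"xyz": [0,5.5,-3.2],"delta_rot": [0,0,0]},
    {"hand": 1,"xyz": [0,7.5,-3.6],"delta_rot": [0,0,0]},
    {"hand": 1,"xyz": [0,7.5,-3.6],"delta_rot": [0,0,0]}
  ]
}}

```text
clock: 13.93
position: [517.7, 55.7, 92.0]
ee_rot: [[-0.049, 0.977, -0.207], [0.999, 0.048, -0.011], [-0.001, -0.208, -0.978]]
ft_force: [-0.6, -0.5, -0.2]
finger_gap: 0.234
grip_force: 59.0
```

{"op": "apply_moves", "data": {
  "steps": [
    {"hand": 1,"xyz": [0,1.5,-0.3],"delta_rot": [0,0,0]},
    {"hand": 1,"xyz": [0,3,-0.6],"delta_rot": [0,0,0]},
    {"hand": 1,"xyz": [0,3.9,-0.8],"delta_rot": [0,0,0]},
    {"hand": 1,"xyz": [0,3.9,-0.8],"delta_rot": [0,0,0]}
  ]
}}

```text
clock: 14.27
position: [521.4, 55.9, 92.1]
ee_rot: [[-0.049, 0.977, -0.207], [0.999, 0.048, -0.011], [-0.001, -0.208, -0.978]]
ft_force: [-1.2, -0.2, -1.7]
finger_gap: 0.234
grip_force: 59.0
```

```bash
python3 - <<'E'
from h import *
s=sense();print(s["clock"],s["finger_gap"],s["ft_force"],s["moment"],s["position"])
rel(80,54.5,12)
for t in np.linspace(0,1,8): rel(80.3+2.7*t,54.5-1*t,12*(1-t))
c=capture("side");im=cv2.resize(c["image"][130:350,220:400],None,fx=2.6,fy=2.6,interpolation=cv2.INTER_CUBIC);c2=capture("scene")
im2=cv2.resize(c2["image"][180:330,240:400],None,fx=2,fy=2,interpolation=cv2.INTER_CUBIC);o=np.zeros((572,790,3),np.uint8);o[:572,:468]=im[:572];o[:300,468:788]=im2;cv2.imwrite("pics/p6.png",o)
E
```

```text
14.2667 0.23402672943720776 [-1.15434601 -0.24091277 -1.70150561] [ 0.02908971 -0.29403604 -0.02250387] [521.36696193  55.86894827  92.05357482]
(80, 54.5, 12) [0.8, -0.4, -0.4] [0.0001, 0.0005, -0.0015] [521.1  56.6  92.6]
(np.float64(80.3), np.float64(54.5), np.float64(12.0)) [0.8, -0.1, -0.5] [0.0001, 0.0005, -0.0015] [521.4  56.6  92.6]
(np.float64(80.68571428571428), np.float64(54.357142857142854), np.float64(10.285714285714286)) [0.8, -0.1, 2.9] [-0.0298, 0.0005, -0.0015] [520.7  56.6  89.2]
(np.float64(81.07142857142857), np.float64(54.214285714285715), np.float64(8.571428571428571)) [0.8, 0.0, 6.4] [-0.0597, 0.0005, -0.0015] [520.1  56.6  85.8]
(np.float64(81.45714285714286), np.float64(54.07142857142857), np.float64(6.857142857142857)) [0.8, 0.3, 9.9] [-0.0896, 0.0005, -0.0015] [519.5  56.5  82.4]
(np.float64(81.84285714285714), np.float64(53.92857142857143), np.float64(5.142857142857143)) [0.8, 0.6, 13.3] [-0.1195, 0.0005, -0.0015] [519.1  56.5  78.9]
(np.float64(82.22857142857143), np.float64(53.785714285714285), np.float64(3.4285714285714297)) [0.8, 1.0, 16.8] [-0.1495, 0.0006, -0.0015] [518.8  56.5  75.4]
(np.float64(82.61428571428571), np.float64(53.642857142857146), np.float64(1.7142857142857149)) [0.8, 1.5, 20.3] [-0.1794, 0.0006, -0.0015] [518.6  56.5  71.9]
(np.float64(83.0), np.float64(53.5), np.float64(0.0)) [0.8, 2.1, 23.7] [-0.2093, 0.0006, -0.0015] [518.5  56.5  68.4]
```

View pics/p6.png

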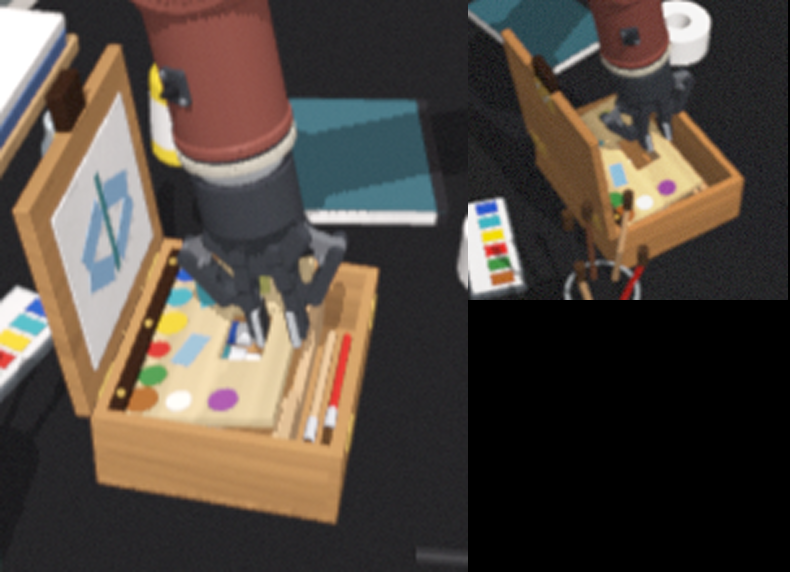

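The palette's back edge is under the dark lip at (150,320), its front still raised. I'll lower it level.

{"op": "apply_moves", "data": {
  "steps": [
    {"hand": 1,"xyz": [0.2,-0.1,1.5],"delta_rot": [-0.015,0,0]},
    {"hand": 1,"xyz": [0.4,-0.1,3],"delta_rot": [-0.03,0,0]},
    {"hand": 1,"xyz": [0.5,0,6.4],"delta_rot": [-0.06,0,0]},
    {"hand": 1,"xyz": [0.6,0.3,9.9],"delta_rot": [-0.09,0,0]},
    {"hand": 1,"xyz": [0.6,0.6,13.3],"delta_rot": [-0.12,0,0]},
    {"hand": 1,"xyz": [0.6,1.0,16.8],"delta_rot": [-0.15,0,0]},
    {"hand": 1,"xyz": [0.6,1.0,16.8],"delta_rot": [-0.15,0,0]},
    {"hand": 1,"xyz": [0.6,1.0,16.8],"delta_rot": [-0.15,0,0]}
  ]
}}

```text
clock: 15.03
position: [518.1, 56.3, 75.7]
ee_rot: [[-0.049, 0.997, -0.059], [0.999, 0.049, -0.004], [-0.001, -0.06, -0.998]]
ft_force: [-0.7, -0.1, -1.0]
finger_gap: 0.228
grip_force: 59.0
```

```bash
python3 - <<'E'
from h import *
s=sense();print(s["clock"],s["finger_gap"],s["ft_force"],s["moment"])
rel(82.2,53.8,3.4);rel(82.6,53.6,1.7);rel(83,53.5,0);rel(83,53,0)
E
```

```text
15.0333 0.2279767535036397 [-0.65481158 -0.10793062 -0.98638811] [0.00392094 0.00970455 0.01339398]
(82.2, 53.8, 3.4) [0.2, 0.7, 0.2] [-0.0003, 0.0008, -0.0012] [518.8  56.5  75.4]
(82.6, 53.6, 1.7) [0.2, 0.7, 3.8] [-0.03, 0.0008, -0.0012] [518.6  56.5  71.8]
(83, 53.5, 0) [0.2, 0.8, 7.2] [-0.0596, 0.0008, -0.0012] [518.5  56.5  68.4]
(83, 53, 0) [0.2, 0.8, 7.7] [-0.0596, 0.0008, -0.0012] [518.5  56.5  67.9]
```

{"op": "apply_moves", "data": {
  "steps": [
    {"hand": 1,"xyz": [0.1,0.6,1.8],"delta_rot": [-0.015,0,0]},
    {"hand": 1,"xyz": [0.2,0.7,3.6],"delta_rot": [-0.03,0,0]},
    {"hand": 1,"xyz": [0.2,0.8,5.4],"delta_rot": [-0.045,0,0]},
    {"hand": 1,"xyz": [0.2,0.8,7.2],"delta_rot": [-0.0596,0,0]},
    {"hand": 1,"xyz": [0.2,0.8,7.2],"delta_rot": [-0.0596,0,0]},
    {"hand": 1,"xyz": [0.2,0.8,7.2],"delta_rot": [-0.0596,0,0]}
  ]
}}

```text
clock: 15.53
position: [519.2, 56.6, 68.9]
ee_rot: [[-0.049, 0.999, 0.002], [0.999, 0.049, -0.001], [-0.001, 0.002, -1.0]]
ft_force: [-1.5, -1.3, 7.3]
finger_gap: 0.234
grip_force: 60.0
```

It is in contact with the cleats (7 N, TCP 68.9, so the underside is at 54). I'll release and rise.

{"op": "apply_moves", "data": {
  "steps": [
    {"hand": 0.4,"xyz": [0,0,0],"delta_rot": [0,0,0]},
    {"hand": 0.2,"xyz": [0,0,0],"delta_rot": [0,0,0]},
    {"hand": 0,"xyz": [0,0,0],"delta_rot": [0,0,0]},
    {"hand": 0,"xyz": [0,0,0],"delta_rot": [0,0,0]},
    {"hand": 0,"xyz": [0,0,0],"delta_rot": [0,0,0]},
    {"hand": 0,"xyz": [0,0,-4],"delta_rot": [0,0,0]},
    {"hand": 0,"xyz": [0,0,-12],"delta_rot": [0,0,0]},
    {"hand": 0,"xyz": [0,0,-25],"delta_rot": [0,0,0]},
    {"hand": 0,"xyz": [0,0,-50],"delta_rot": [0,0,0]},
    {"hand": 0,"xyz": [0,-10,-80],"delta_rot": [0,0,0]},
    {"hand": 0,"xyz": [0,-30,-110],"delta_rot": [0,0,0]},
    {"hand": 0,"xyz": [0,-50,-140],"delta_rot": [0,0,0]},
    {"hand": 0,"xyz": [0,-50,-140],"delta_rot": [0,0,0]}
  ]
}}

```text
clock: 16.62
position: [469.2, 54.7, 214.8]
ee_rot: [[-0.05, 0.999, 0.008], [0.999, 0.05, 0.0], [-0.0, 0.008, -1.0]]
ft_force: [1.2, -1.0, 0.6]
finger_gap: 0.5
grip_force: 0.0
```

```bash
python3 - <<'E'
from h import *
s,c=wrist();print(s["clock"],s["position"],s["finger_gap"],s["ft_force"])
# rectified views at z=62 (palette top if home), wood-coloured slot position check, all in box frame
from itertools import product
for n,c in (("wrist",c),("side",capture("side"))):
    P=bp([[-60,-110,62],[90,-110,62],[90,110,62],[-60,110,62]])
    H=cv2.getPerspectiveTransform(proj(c,P).astype(np.float32),np.float32([[0,0],[300,0],[300,440],[0,440]]))
    im=cv2.warpPerspective(c["image"],H,(300,440));cv2.imwrite(f"pics/f_{n}.png",im)
    g=cv2.cvtColor(im,cv2.COLOR_BGR2HSV)
    # slot: palette is bright, unsaturated; print profile along x at y rows, in box mm
    for y in (-60,-15,0,15,60):
        v=im[int((y+110)*2)-2:int((y+110)*2)+3].mean((0,2));gr=np.gradient(cv2.GaussianBlur(v[None],(5,1),0)[0]);k=[i for i in range(2,298) if abs(gr[i])>8 and abs(gr[i])==abs(gr[i-2:i+3]).max()]
        print(n,"y",y,[(i/2-60,int(gr[i])) for i in k])
    for x in (-20,-30):
        v=im[:,int((x+60)*2)-2:int((x+60)*2)+3].mean((1,2));gr=np.gradient(cv2.GaussianBlur(v[None],(5,1),0)[0]);print(n,"x",x,[(i/2-110,int(gr[i])) for i in range(2,438) if abs(gr[i])>8 and abs(gr[i])==abs(gr[i-2:i+3]).max()])
for l in("palette","lid_pull","lid"): print(l,[(round(r["score"],2),np.round(r["at"]).astype(int).tolist()) for r in recognise("side",l)][:3])
print(bp([[21,0,62]]))
E
```

```text
16.6167 [469.18321958  54.68634566 214.84790426] 0.5001560896350795 [ 1.23114659 -1.01794145  0.57196304]
wrist y -60 [(-55.0, -13), (-51.0, 23), (-41.5, -11), (-39.5, 15), (-8.0, -8), (10.5, 8), (39.0, -11), (57.5, 10), (75.5, -14), (78.5, -30)]
wrist y -15 [(-55.0, -14), (-53.0, 27), (-44.0, -19), (-40.0, 26), (-18.5, -10), (-16.5, 19), (8.5, -33), (17.5, 25), (53.5, -9), (78.5, -28)]
wrist y 0 [(-55.5, -13), (-53.0, 25), (-44.0, -18), (-40.0, 27), (-18.0, -12), (-7.5, -13), (17.5, 25), (78.5, -32), (87.5, 14)]
wrist y 15 [(-55.5, -14), (-53.0, 27), (-45.0, -23), (-40.0, 27), (-18.5, -14), (-16.0, 8), (-5.0, -9), (-3.0, 12), (8.5, -16), (17.5, 24), (60.5, -19), (78.0, -18)]
wrist y 60 [(-51.0, 23), (-41.5, -13), (-39.5, 17), (60.0, -12), (72.5, 11), (75.5, -11), (78.5, -33)]
wrist x -20 [(-93.0, 8), (-91.0, 8), (92.0, -14), (99.0, -12), (101.0, 18)]
wrist x -30 [(-61.5, 24), (90.0, -16), (99.0, -11), (101.0, 18)]
side y -60 [(-51.5, 8), (77.0, -16)]
side y -15 [(-46.0, -10), (-40.0, 9), (10.5, -10), (17.0, 14), (76.5, -17), (82.0, 11), (87.5, -12)]
side y 0 [(-53.0, 8), (-44.5, -9), (-40.0, 11), (11.5, -13), (17.5, 10), (77.0, -21)]
side y 15 [(-53.0, 10), (-45.0, -10), (-40.5, 12), (-15.0, 11), (10.5, -16), (17.0, 10), (60.0, -9), (76.0, -9)]
side y 60 [(76.0, -15)]
side x -20 []
side x -30 []
palette [(0.86, [575, 65, 65]), (0.63, [320, 384, 9]), (0.25, [696, -263, 82])]
lid_pull [(0.61, [660, 88, 193]), (0.35, [701, 299, 152])]
lid [(0.56, [663, 84, 192])]
[[569.4731065   58.26245174  62.        ]]
```

```bash
python3 -c "
from h import *
print(hand_in())"
```

```text
the job is handed in; nothing more can be done
None
```

The palette lies flat on its cleats with its back edge under the lip, the lid is left open leaning back on its stop, and I handed the job in at about 17 s without touching anything else on the table.

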